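Stow the turner in the slotted block

ROBOT

A 7-joint arm with a two-finger parallel gripper is mounted at the origin on the work surface. World frame = base frame: x ahead of the robot, y to its left, z up, the work surface at z = 0. Lengths are in m, angles in rad, forces in N, time in s.
With the tool pointing down it reaches from about 0.4 to 0.85 m from the base axis. Payload 4.5 kg.
Tool frame: the origin (TCP) lies at the very end of the fingers, on their centre line; the grasp point (between the pads) lies 19 mm behind it; z points along the fingers, y is the line along which they close (so a half turn about z gives the same grasp; the last joint's range is limited). The gripper opens to 88 mm and grips with 3 to 60 N. Pads are 18 mm wide; open, the fingers measure 123 mm over their backs; the gripper's body (75 mm by 187 mm) begins 45 mm behind the grasp point.
Start: joints at [-1.159, 0.689, -0.195, 1.565, 0.157, 0.902, -0.215], TCP at [0.231, 0.581, 0.239] pointing down, gripper open.
Joint ranges: [-3.01, 3.01], [-0.46, 2.08], [-1.47, 1.51], [0.13, 2.56], [-1, 4.14], [0.04, 2.09], [-2.66, 2.66]. Speed limits (rad/s): [2.57, 2.57, 3.14, 3.14, 3.14, 3.14, 3.14].

INTERFACE

Orientations are given as a unit quaternion [x, y, z, w].
In Python, from plant import r gives the robot as it stands. The module is installed in compiled form; this text tells all that it offers.
- The arm moves only by the shell command python3 -m pendant 'ROWS' [FORCE]. ROWS is JSON, one flat list of numbers, 7 for each row, row after row: the opening, from 0 (shut) to 1 (fully open), then the shift along the tool's x, y, z scaled (see below), then the turn, a rotation vector about the tool's x, y, z scaled (see below). A call has 1 to 12 rows; each row is the pose to reach, as a shift and turn from the pose commanded when the call began, along the tool's axes at that moment; what a row does not reach only later rows make up. The controller multiplies each number of a shift by 0.15 m and each number of a turn by pi/2 rad. A row lasts 1/10 s, in which the tool goes at most 50 mm and 8.59 degrees, less where a joint would pass 70% of its speed; a pose out of reach is approached as far as the arm can. A call with a number of a shift or a turn outside -1 to 1 is refused whole. A call with a gripper value outside its range is refused whole. The fingers move at their own pace and stop on an object; FORCE is the grip in N (left out, the last holds). Time passes only in rows, so rows that repeat a pose let the fingers close. It gives the time, the measured TCP pose, the force, the opening and the grip force at its end, in the units of the state.
- r.get_state(): the state, without advancing time (a new reading comes with each control period).
- r.snapshot(name): name is "side" or "top" or "wrist"; returns a dict with "img" (420x560x3 uint8, red, green, blue), "mtx" (3x3 intrinsics, pixels), "cam_to_world" (4x4, takes a point from camera to world coordinates). Camera axes: x right, y up, looking along -z (the intrinsics and any distortion apply to the point x, -y, -z); pixel columns grow to the right and rows downward; lengths in m; the calibration is good to about 2 mm. A picture is of the moment at which its call begins. There is no depth.
- r.finish_job(): hands the job in; it is judged then, once.
The state is a dict: "clock": time; "q": joint angles; "qd": joint speeds; "joint_torque": joint torques, N m; "tool_pos": TCP position; "eef_rot": TCP orientation; "contact_force": force on the tool from outside, world axes, zero at the start; "moment": the same for the moment, N m; "opening": opening from 0.0 (shut) to 1.0 (fully open); "finger_force": force on a finger pad.
Only numpy, scipy, OpenCV 4.12 (cv2) and the standard library are available. Lean on these libraries where they do the work, as an engineer would, in place of code of your own. Each camera call takes 0.05 s, during which the arm holds its last target. There are 200 camera calls.

TASK

Put the red-handled turner away in the sloping wooden block: slide its blade, tip first, fully home into a slot and let go of it there. One of the two slots has a plug lodged inside that you cannot count on seeing: if the blade stops short, use the other slot. Leave the other loose things on the worktop where they are.

Things in the scene. Friction and masses are not known exactly. Their poses are not given: they have to be found in the camera images.
- turner: Rigid kitchen turner, 195 mm long, 140 g: red handle 100 x 24 wide x 20 thick, flat steel blade 54 wide x 3 thick, flush underneath; starts lying flat in the tray. Origin on the underside centre line near the balance point: +x to the blade tip (tip x = +120, handle front +25, butt -75), y across, +z up through the handle (handle z 0 to 20, blade z 0 to 3)
- turner_tip (a point): Middle of the turner's straight front blade edge, at (120, 0, 1.5) mm in the turner's frame, same axes
- rack: Sloping slab, 162 wide, of a fixed wooden block, two slots side by side sloping 40 degrees down towards the robot, mouths facing away from it. Tilted frame: +x out of the slots up the slope, y across, +z square off the slot floor. Origin between the slots, at mouth and slot-floor level, about 80 mm above the worktop. Floor 12 thick, juts out as a lip to x = +20; roof 12 thick starts at x = 0
- slot_left (a point): Centre of one slot's mouth, at (0, +37, 4) mm in the rack's frame, same axes. Both slots are 60 wide and 8 high (rack z = 0 to 8), straight along rack x, walls 14 thick. The free slot is 75 deep; in the other, hidden and changing from run to run, a wooden plug stops the blade at 35 depth
- slot_right (a point): Centre of the other slot's mouth, at (0, -37, 4) mm in the rack's frame, same axes; same size as the left one (either of them may be the plugged one)
- tray: Rubberwood tray 300 x 240, rim 14 high and 7 wide, floor 7 mm thick, fixed; origin under its centre, x along the 300 mm side
- bowl: Purple ceramic bowl, 140 across, 60 high; origin at the centre of its underside
- tub: Open clear plastic tub 110 x 150 x 70 high; origin at the centre of its underside
- tin_tall: Closed tin, 72 across, 110 high, white label; origin at the centre of its underside
- tin_short: Closed tin, 84 across, 80 high, green label; origin at the centre of its underside
- teaspoon: Steel teaspoon 140 long, lying flat; origin at its middle, underneath, x along it
- pepper_jar: Closed jar, 54 across, 100 high; origin at the centre of its underside
Mind the look-alikes: they are no part of the job. What is shaped like the part that bears rack but green is not meant. Leave any green look-alike of the turner alone.

How it is judged:
By the outcome, as a careful person would: the job done as asked, in the order asked, and still so for the second after the job is handed in, with the robot touching nothing.
It also fails if it takes over 48 s, if anything falls off the work surface, if the arm or the gripper's body presses on something with over 40 N, if the wrist force passes 120 N, or if a joint passes its speed limit or range.

## Working session

There is one attempt and no reset: what is moved stays moved. The work goes in short steps, Python scripts to look and compute and a shell command to move; the robot and the scene stay as the last step left them, time stands still between calls to the robot, and variables do not carry over. Pictures are saved under pics/ and viewed, at most 10 in all, crops included, and the job is handed in when it is done.

```bash
mkdir -p pics; python3 - <<'E'
from plant import r
import cv2,numpy as np
for n in ["side","top"]:
    s=r.snapshot(n); cv2.imwrite(f"pics/{n}0.png",s["img"][:,:,::-1]); np.savez(f"pics/{n}0.npz",**s)
    print(n,s["mtx"].round(1).tolist(),s["cam_to_world"].round(3).tolist(),s.keys())
st=r.get_state();print(st)
E
```

```text
side [[511.5, 0.0, 274.0], [0.0, 511.5, 205.7], [0.0, 0.0, 1.0]] [[-0.675, 0.479, -0.562, -0.482], [-0.738, -0.436, 0.515, 0.89], [0.002, 0.762, 0.647, 1.265], [0.0, 0.0, 0.0, 1.0]] dict_keys(['img', 'mtx', 'cam_to_world'])
top [[453.8, 0.0, 275.2], [0.0, 453.8, 206.7], [0.0, 0.0, 1.0]] [[-0.013, 0.992, -0.128, 0.389], [-1.0, -0.012, 0.013, -0.064], [0.012, 0.128, 0.992, 1.39], [0.0, 0.0, 0.0, 1.0]] dict_keys(['img', 'mtx', 'cam_to_world'])
{'clock': 0.1, 'q': array([-1.15919657,  0.68986753, -0.19453563,  1.5662077 ,  0.15731759,
        0.90249611, -0.21510381]), 'qd': array([ 1.39922275e-03, -1.06855637e-03, -9.70146467e-05, -3.51424033e-03,
        3.57436675e-07, -4.59697713e-04,  2.55024320e-05]), 'joint_torque': array([-4.52376553e-03, -5.28498459e+01, -1.27200153e+00, -1.53836274e+01,
       -5.25746809e-02,  2.01134681e-03,  7.16145087e-05]), 'tool_pos': array([0.23038183, 0.58040148, 0.23801958]), 'eef_rot': array([ 1.87733494e-01,  9.82219684e-01, -7.87690668e-04, -8.88628568e-05]), 'contact_force': array([-0.04938056,  0.27274253,  0.11659544]), 'moment': array([-0.0236112 , -0.01044089, -0.01266341]), 'finger_force': 0.0, 'opening': 1.0027799287745889}
```

View pics/top0.png

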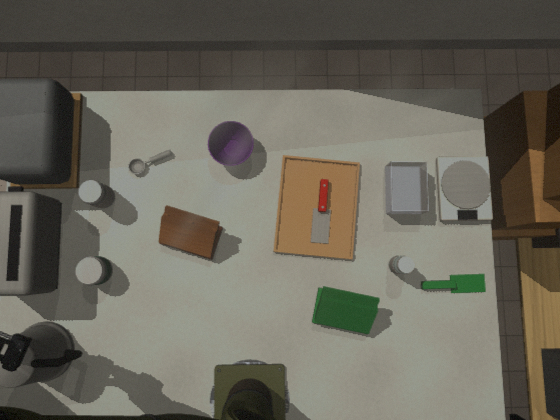

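View pics/side0.png

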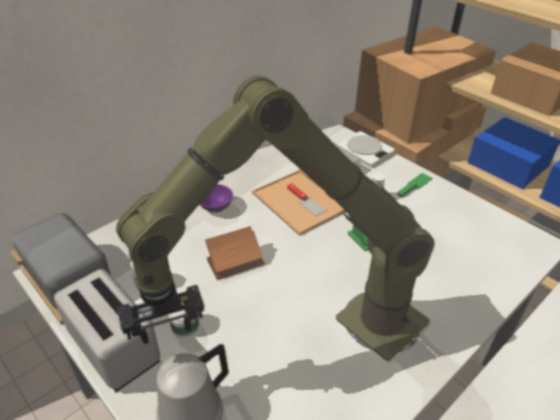

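Top view: the red turner is in the tray, handle (323,195) and blade (320,230), with its tip towards the robot. The brown block is at (190,232). The look-alikes are the green block (346,310) and green turner (453,284). Red handle and brown block fit the description, and I'll confirm that in an enlarged crop.

```bash
python3 - <<'E'
import cv2,numpy as np
im=cv2.imread("pics/top0.png")
a=cv2.resize(im[195:270,145:235],None,fx=6,fy=6,interpolation=cv2.INTER_CUBIC)[:,:400*2]
b=cv2.resize(im[170:255,295:345],None,fx=5.3,fy=5.3,interpolation=cv2.INTER_CUBIC)[:450]
b=b[:,:255]; 
a=a[:450,:540]
b=cv2.copyMakeBorder(b,0,450-b.shape[0],0,0,cv2.BORDER_CONSTANT)
cv2.imwrite("pics/crop1.png",np.hstack([a,b]));print(a.shape,b.shape)
hsv=cv2.cvtColor(im,cv2.COLOR_BGR2HSV)
m=((hsv[...,0]<6)|(hsv[...,0]>174))&(hsv[...,1]>180)&(hsv[...,2]>90); m[:, :300]=0
print(m.sum(),cv2.minAreaRect(np.argwhere(m)[:,::-1].astype(np.float32)))
E
```

```text
(450, 540, 3) (450, 255, 3)
207 ((322.84515380859375, 194.6675262451172), (7.480940341949463, 31.134960174560547), 4.085616588592529)
```

View pics/crop1.png

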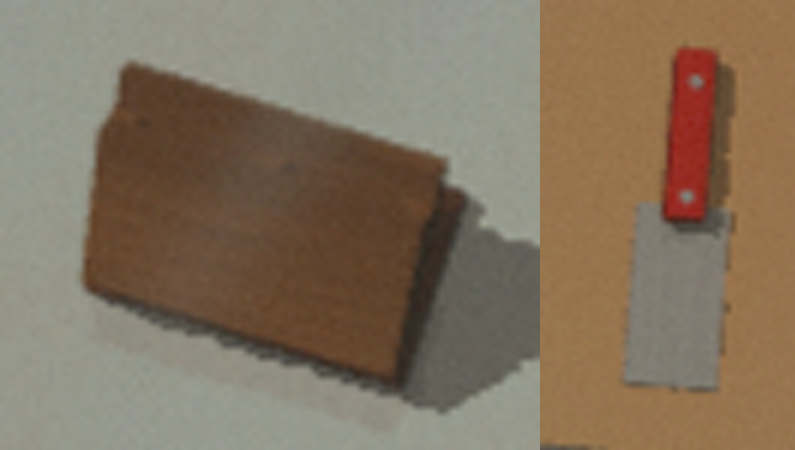

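The crop confirms the targets: the brown block's lip edge runs (166,205) to (219,221), and the red-handled turner's blade tip corners are at (311,242) and (329,243). I'll turn these into world positions next.

```bash
cat > h.py <<'E'
import numpy as np, cv2
from scipy.spatial.transform import Rotation as R
def w(s,px,z):
    d=s["cam_to_world"][:3,:3]@[(px[0]-s["mtx"][0,2])/s["mtx"][0,0],-(px[1]-s["mtx"][1,2])/s["mtx"][1,1],-1]
    o=s["cam_to_world"][:3,3]; return o+d*(z-o[2])/d[2]
def proj(s,P):
    c=(np.atleast_2d(P)-s["cam_to_world"][:3,3])@s["cam_to_world"][:3,:3]
    return np.c_[s["mtx"][0,2]-s["mtx"][0,0]*c[:,0]/c[:,2], s["mtx"][1,2]+s["mtx"][1,1]*c[:,1]/c[:,2]]
def rackpose(x,y,z,yaw): # columns rack axes
    d=np.array([np.cos(yaw),np.sin(yaw),0]);c,s=np.cos(np.radians(40)),np.sin(np.radians(40))
    X=d*c+[0,0,s];Z=-d*s+[0,0,c];return np.c_[X,np.cross(Z,X),Z],np.array([x,y,z])
def delta(st,pos,Rm,parts=True):
    R0=R.from_quat(st["eef_rot"]);dp=R0.inv().apply(np.asarray(pos)-st["tool_pos"])/.15
    dr=(R0.inv()*R.from_matrix(Rm)).as_rotvec()/(np.pi/2)
    print("shift",dp.round(3),"turn",dr.round(3))
E
python3 - <<'E'
from h import *
s=np.load("pics/top0.npz")
f=lambda p:np.array([295+(p[0]-540)/5.3,170+p[1]/5.3])
c=[w(s,f(p),.010) for p in [(624,382),(718,388),(637,203),(731,208)]]
tip=(c[0]+c[1])/2;b=(c[2]+c[3])/2
print("tip",tip,"blade back",b,"len",np.linalg.norm(tip-b),"w",np.linalg.norm(c[0]-c[1]))
h=[w(s,f(p),.027) for p in [(695,48),(685,219)]]
print("handle ends",h,np.linalg.norm(h[0]-h[1]))
for n,p in dict(butt=h[0]-h[1],tipb=b-tip,th=h[0][:3]-tip).items(): print(n,np.degrees(np.arctan2(p[1],p[0])))
g=lambda p:np.array([145+p[0]/6,195+p[1]/6])
L,Rr=w(s,g((125,62)),.0837),w(s,g((445,158)),.0837)
m=(L+Rr)/2;e=L-Rr;print("lip",L,Rr,np.linalg.norm(e)); yaw=np.arctan2(-e[0],e[1]);print("yaw",np.degrees(yaw))
d=np.array([np.cos(yaw),np.sin(yaw)]);o=m[:2]-d*(.020*np.cos(np.radians(40))+.012*np.sin(np.radians(40)));print("origin",o)
print([w(s,g(p),.05) for p in [(85,290),(400,382)]])
E
```

```text
tip [ 0.45567747 -0.21590941  0.01      ] blade back [ 0.55928997 -0.22611886  0.01      ] len 0.10411428246208597 w 0.05403181978881117
handle ends [array([ 0.64864467, -0.23288915,  0.027     ]), array([ 0.54941579, -0.22448039,  0.027     ])] 0.09958452204703655
butt -4.843731317332761
tipb -5.627466463273057
th -5.028667374512077
lip [0.56555223 0.23558182 0.0837    ] [0.51716539 0.08123845 0.0837    ] 0.16175030887245231
yaw -17.40627287944541
origin [0.51937927 0.16530075]
[array([0.45767004, 0.26084184, 0.05      ]), array([0.41089502, 0.10662275, 0.05      ])]
```

```bash
python3 - <<'E'
from h import *
from plant import r
st=r.get_state()
a=np.radians(175);X=np.array([np.cos(a),np.sin(a),0]);Z=np.array([0,0,-1.]);Rm=np.c_[X,np.cross(Z,X),Z]
delta(st,[.5945,-.2281,.15],Rm)
delta(st,[.65,.14,.26],Rm)
E
```

```text
shift [-4.244 -4.114  0.594] turn [-0.001 -0.    -0.185]
shift [-3.683 -1.698 -0.143] turn [-0.001 -0.    -0.185]
```

```bash

python3 -m pendant '[1,-0.92,-0.42,-0.03,0,0,0, 1,-0.92,-0.42,-0.03,0,0,0, 1,-0.92,-0.42,-0.03,0,0,0, 1,-0.92,-0.42,-0.03,0,0,0]'
python3 -m pendant '[1,-0.92,-0.42,-0.03,0,0,0, 1,-0.92,-0.42,-0.03,0,0,0, 1,-0.92,-0.42,-0.03,0,0,0, 1,-0.92,-0.42,-0.03,0,0,0]'
python3 -m pendant '[1,-0.92,-0.42,-0.03,0,0,0, 1,-0.92,-0.42,-0.03,0,0,0, 1,-0.92,-0.42,-0.03,0,0,0, 1,-0.92,-0.42,-0.03,0,0,0]'
python3 -m pendant '[1,-0.92,-0.42,-0.03,0,0,-0.185, 1,-0.92,-0.42,-0.03,0,0,-0.185, 1,-0.92,-0.42,-0.03,0,0,-0.185, 1,-0.92,-0.42,-0.03,0,0,-0.185, 1,-0.92,-0.42,-0.03,0,0,-0.185, 1,-0.92,-0.42,-0.03,0,0,-0.185]'
python3 - <<'E'
from h import *
from plant import r
s=r.snapshot("wrist"); cv2.imwrite("pics/w1.png",s["img"][:,:,::-1]); np.savez("pics/w1.npz",**s)
st=r.get_state();print(st["clock"],st["tool_pos"],st["eef_rot"])
a=np.radians(175);X=np.array([np.cos(a),np.sin(a),0]);Z=np.array([0,0,-1.]);Rm=np.c_[X,np.cross(Z,X),Z]
delta(st,[.5945,-.2281,.10],Rm)
Rk,o=rackpose(.5194,.1653,.08,np.radians(-17.4))
P=np.array([[20,81,-12],[20,-81,-12],[20,81,0],[20,-81,0],[0,81,20],[0,-81,20]])/1e3
print(proj(s,P@Rk.T+o).round(1), s["cam_to_world"].round(3))
E
```

```text
clock: 0.5
tool_pos: [0.3429, 0.464, 0.2428]
eef_rot: [0.194, 0.981, -0.003, 0.003]
contact_force: [0.9, 0.6, 0.1]
opening: 0.999
finger_force: 0.0
clock: 0.9
tool_pos: [0.4469, 0.3544, 0.2473]
eef_rot: [0.194, 0.981, -0.002, 0.002]
contact_force: [-0.1, -0.4, -0.5]
opening: 0.999
finger_force: 0.0
clock: 1.3
tool_pos: [0.551, 0.2447, 0.2517]
eef_rot: [0.194, 0.981, -0.002, 0.002]
contact_force: [0.2, -0.6, -1.0]
opening: 0.999
finger_force: 0.0
clock: 1.9
tool_pos: [0.6492, 0.1458, 0.2564]
eef_rot: [0.042, 0.999, 0.001, -0.001]
contact_force: [0.2, 0.2, 0.4]
opening: 1.001
finger_force: 0.0
1.95 [0.6491192  0.14606689 0.25663826] [ 4.17267679e-02  9.99128497e-01  7.73740744e-04 -7.23765059e-04]
shift [ 0.153 -2.518  1.041] turn [ 0.001 -0.001  0.002]
[[364.4  94.8]
 [190.6  53.3]
 [369.5  85. ]
 [189.2  41.6]
 [379.7  50.6]
 [193.5   4.6]] [[ 0.085 -0.962 -0.258  0.584]
 [ 0.996  0.083  0.021  0.153]
 [ 0.001 -0.259  0.966  0.403]
 [ 0.     0.     0.     1.   ]]
```

View pics/w1.png

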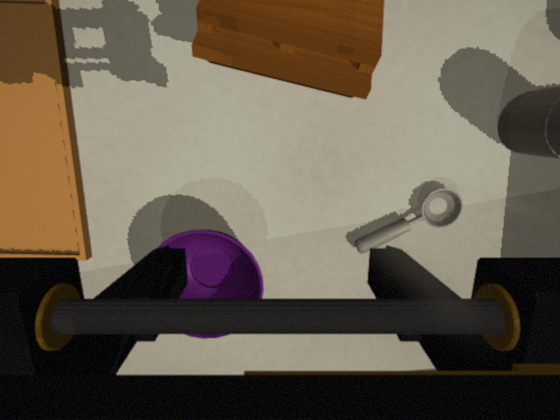

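The wrist view shows the block's lip corners at about (366,97) and (193,53), within 2 px of my model's prediction. So the rack pose is confirmed to about 2 mm, and I'll move to the turner.

```bash

python3 -m pendant '[1,0.05,-0.84,0,0,0,0, 1,0.05,-0.84,0,0,0,0, 1,0.05,-0.84,0,0,0,0]' >/dev/null
python3 -m pendant '[1,0.05,-0.84,0,0,0,0, 1,0.05,-0.84,0,0,0,0, 1,0.05,-0.84,0,0,0,0]' >/dev/null
python3 -m pendant '[1,0.05,-0.84,0.5,0,0,0, 1,0.05,-0.84,0.5,0,0,0, 1,0.05,-0.84,0.5,0,0,0, 1,0.05,-0.84,0.5,0,0,0, 1,0.05,-0.84,0.5,0,0,0]'
python3 - <<'E'
from h import *
from plant import r
s=r.snapshot("wrist"); np.savez("pics/w2.npz",**s)
w1=np.load("pics/w1.npz")["img"][:,:,::-1]
A=cv2.resize(w1[30:110,170:400],(795,276),interpolation=cv2.INTER_CUBIC)
B=cv2.resize(s["img"][:,:,::-1],(400,300))
C=np.zeros((300,795,3),np.uint8);C[:,:400]=B
cv2.imwrite("pics/v3.png",np.vstack([A,C]))
st=r.get_state();print(st["clock"],st["tool_pos"],st["eef_rot"])
a=np.radians(175);X=np.array([np.cos(a),np.sin(a),0]);Z=np.array([0,0,-1.]);Rm=np.c_[X,np.cross(Z,X),Z]
delta(st,[.5945,-.2281,.010],Rm)
T=np.c_[X,-np.cross(Z,X),-Z]
P=np.array([[120,27,3],[120,-27,3],[25,12,20],[25,-12,20],[-75,12,20]])/1e3
print(proj(s,P@T.T+[.5746,-.2264,.007]).round(1)*400/560)
E
```

```text
clock: 3.05
tool_pos: [0.5949, -0.2304, 0.1812]
eef_rot: [0.044, 0.999, 0.001, -0.001]
contact_force: [0.2, 0.2, 0.6]
opening: 0.999
finger_force: 0.0
3.1 [ 0.59600787 -0.2288177   0.18205437] [4.22662065e-02 9.99105857e-01 9.71215723e-04 3.33487554e-04]
shift [0.011 0.002 1.147] turn [0.001 0.    0.002]
[[176.35714286  24.92857143]
 [220.21428571  24.85714286]
 [188.85714286 104.28571429]
 [207.78571429 104.28571429]
 [189.64285714 178.14285714]]
```

View pics/v3.png

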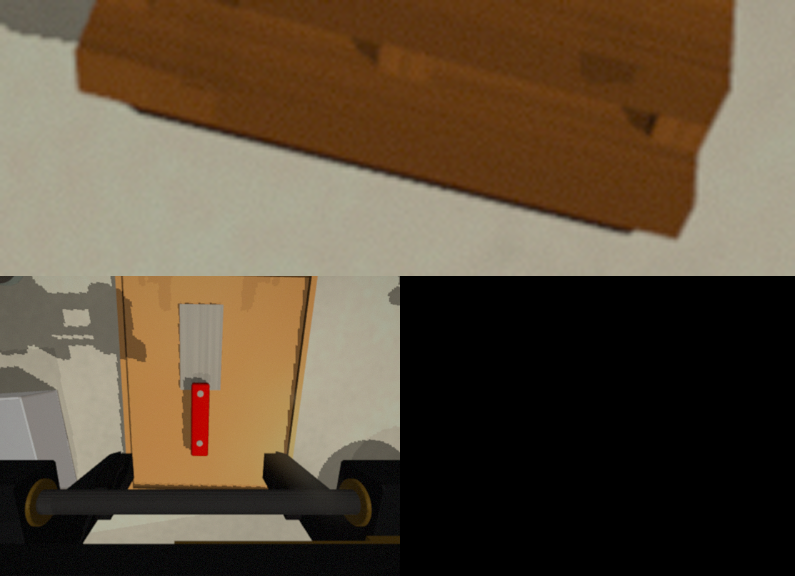

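The turner is where predicted: tip at crop (181–222, 28) and handle (190–209, 107–179). The wrist view sits 2–3 mm off the top view, the same for both objects. I'll descend and grip.

```bash

python3 -m pendant '[0.7,0.01,0,0.8,0,0,0, 0.7,0.01,0,0.8,0,0,0, 0.7,0.01,0,0.8,0,0,0, 0.7,0.01,0,0.8,0,0,0]' >/dev/null
python3 -m pendant '[0.7,0,0,0.2,0,0,0, 0.7,0,0,0.3,0,0,0, 0.7,0,0,0.34,0,0,0, 0.7,0,0,0.34,0,0,0, 0.7,0,0,0.34,0,0,0]'
python3 -m pendant '[0,0,0,0,0,0,0, 0,0,0,0,0,0,0, 0,0,0,0,0,0,0, 0,0,0,0,0,0,0, 0,0,0,0,0,0,0, 0,0,0,0,0,0,0, 0,0,0,0,0,0,0, 0,0,0,0,0,0,0]' 50
```

```text
clock: 4.0
tool_pos: [0.5948, -0.2313, 0.0119]
eef_rot: [0.043, 0.999, -0.0, 0.001]
contact_force: [-0.1, 0.6, -0.6]
opening: 0.697
finger_force: 0.0
clock: 4.8
tool_pos: [0.5942, -0.2308, 0.0109]
eef_rot: [0.043, 0.999, 0.0, 0.0]
contact_force: [-0.4, 1.5, 3.2]
opening: 0.267
finger_force: 49.6
```

```bash

python3 -m pendant '[0,0,0,-0.3,0,0,0, 0,0,0,-0.6,0,0,0, 0,0,0,-1,0,0,0, 0,0,0,-1,0,0,0, 0,0,0,-1,0,0,0]' >/dev/null
python3 -m pendant '[0,0,0.5,-0.6,0,0,0, 0,0,0.8,-0.6,0,0,0, 0,0,0.8,-0.6,0,0,0, 0,0,0.8,-0.6,0,0,0]'
cat >> h.py <<'E'
C=dict(x=.5194,y=.1653,z=.08,yaw=-17.4)
def tcp_for(tipx,yslot,under,C=C,tcp=(-.020,0,.004)):
    """TCP pose for blade tip at rack x, lateral y, underside height (m)"""
    Rk,o=rackpose(C["x"],C["y"],C["z"],np.radians(C["yaw"]))
    Tt=Rk@np.diag([-1,-1,1.])           # turner axes
    org=o+Rk@np.array([tipx+.120,yslot,under])
    return org+Tt@np.array(tcp), Tt@np.diag([1,-1,-1.])
E
python3 - <<'E'
from h import *
from plant import r
st=r.get_state();print(st["clock"],st["tool_pos"],st["opening"],st["finger_force"])
p,Rm=tcp_for(.06,-.037,.04);print(p)
delta(st,p,Rm); delta(st,p+[0,0,.1],Rm)
E
```

```text
clock: 5.7
tool_pos: [0.606, -0.1026, 0.2519]
eef_rot: [0.038, 0.999, 0.003, 0.001]
contact_force: [1.2, 1.4, -1.0]
opening: 0.269
finger_force: 49.6
5.7 [ 0.60603151 -0.10262955  0.25190196] 0.2685277521226276 49.64978098869324
[0.62754514 0.09263507 0.24226348]
shift [-0.043  1.308  0.073] turn [ 0.055 -0.441  0.137]
shift [-0.045  1.313 -0.594] turn [ 0.055 -0.441  0.137]
```

```bash

python3 -m pendant '[0,-0.02,0.65,-0.1,0.055,-0.44,0.137, 0,-0.02,0.65,-0.1,0.055,-0.44,0.137, 0,-0.02,0.65,-0.1,0.055,-0.44,0.137, 0,-0.02,0.65,-0.1,0.055,-0.44,0.137, 0,-0.02,0.65,-0.1,0.055,-0.44,0.137, 0,-0.02,0.65,-0.1,0.055,-0.44,0.137, 0,-0.02,0.65,-0.1,0.055,-0.44,0.137]'
python3 - <<'E'
from h import *
from plant import r
st=r.get_state()
p,Rm=tcp_for(.06,-.037,.04);delta(st,p,Rm)
E
```

```text
clock: 6.4
tool_pos: [0.6036, -0.032, 0.2553]
eef_rot: [0.136, 0.954, -0.08, 0.255]
contact_force: [-0.4, -0.3, -1.1]
opening: 0.265
finger_force: 49.6
shift [ 0.093  0.845 -0.036] turn [-0.044 -0.103  0.029]
```

```bash

python3 -m pendant '[0,0.09,0.84,-0.04,-0.044,-0.1,0.03, 0,0.09,0.84,-0.04,-0.044,-0.1,0.03, 0,0.09,0.84,-0.04,-0.044,-0.1,0.03, 0,0.09,0.84,-0.04,-0.044,-0.1,0.03, 0,0.09,0.84,-0.04,-0.044,-0.1,0.03, 0,0.09,0.84,-0.04,-0.044,-0.1,0.03]'
python3 - <<'E'
from h import *
from plant import r
s=r.snapshot("wrist"); np.savez("pics/w3.npz",**s);cv2.imwrite("pics/w3.png",cv2.resize(s["img"][:,:,::-1],(784,588),interpolation=cv2.INTER_CUBIC))
st=r.get_state();print(st["clock"])
p,Rm=tcp_for(.06,-.037,.04);delta(st,p,Rm)
R0=R.from_quat(st["eef_rot"]).as_matrix();T=R0@np.diag([1,-1,-1.])
og=st["tool_pos"]-T@np.array([-.020,0,.004])
P=np.array([[120,27,3],[120,-27,3],[120,27,0],[120,-27,0]])/1e3
k=1.4
print("tip",(proj(s,P@T.T+og)*k).round(0).tolist())
Rk,o=rackpose(C["x"],C["y"],C["z"],np.radians(C["yaw"]))
P=np.array([[20,81,-12],[20,-81,-12],[20,81,0],[20,-81,0],[0,81,20],[0,-81,20],[0,-67,0],[0,-7,0],[0,7,0],[0,67,0]])/1e3
print((proj(s,P@Rk.T+o)*k).round(0).tolist())
E
```

```text
clock: 7.0
tool_pos: [0.6286, 0.1016, 0.2425]
eef_rot: [0.138, 0.931, -0.046, 0.335]
contact_force: [-0.4, -0.0, -0.6]
opening: 0.266
finger_force: 49.6
7.05
shift [ 0.002 -0.027  0.005] turn [ 0.004 -0.004  0.001]
tip [[265.0, -108.0], [465.0, -107.0], [268.0, -101.0], [463.0, -100.0]]
[[678.0, -141.0], [240.0, -147.0], [700.0, -164.0], [229.0, -171.0], [757.0, -297.0], [201.0, -306.0], [267.0, -244.0], [448.0, -241.0], [490.0, -241.0], [669.0, -238.0]]
```

View pics/w3.png

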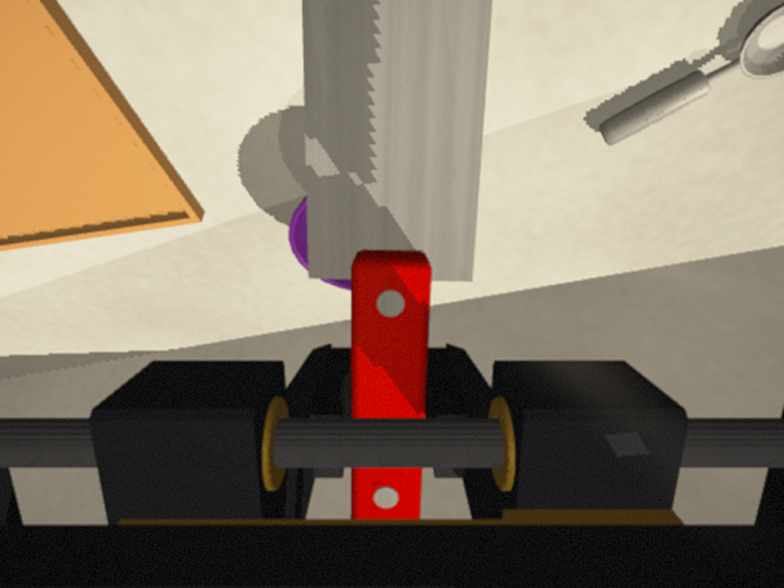

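The wrist view shows the handle centred between the fingers, at columns 352–430. The blade runs from (309,277)/(472,281) out of the top of the picture, so neither the tip nor the rack is visible. The fixed cameras should show both together.

```bash
python3 - <<'E'
from h import *
from plant import r
st=r.get_state()
R0=R.from_quat(st["eef_rot"]).as_matrix();T=R0@np.diag([1,-1,-1.]);og=st["tool_pos"]-T@np.array([-.020,0,.004])
w3=np.load("pics/w3.npz")
P=np.array([[16,27,3],[16,-27,3],[25,12,20],[25,-12,20]])/1e3
print("w3 back",(proj(w3,P@T.T+og)*1.4).round(0).tolist())
print("tcp,ydir", (proj(w3,st["tool_pos"]+np.array([R0[:,2]*0,R0[:,2]*.1]))*1.4).round(0).tolist())
Rk,o=rackpose(C["x"],C["y"],C["z"],np.radians(C["yaw"]))
out=[]
for n,(y0,y1,x0,x1) in dict(top=(180,280,140,260),side=(190,290,190,310)).items():
    s=r.snapshot(n); np.savez(f"pics/{n}1.npz",**s)
    out.append(cv2.resize(s["img"][y0:y1,x0:x1,::-1],(396,330),interpolation=cv2.INTER_CUBIC))
    f=lambda p:((p-[x0,y0])*3.3).round(0).tolist()
    P=np.array([[120,27,1.5],[120,-27,1.5],[16,27,3],[16,-27,3],[-75,0,20]])/1e3
    print(n,"turner",f(proj(s,P@T.T+og)))
    P=np.array([[20,81,-12],[20,-81,-12],[0,81,20],[0,-81,20]])/1e3
    print(n,"rack",f(proj(s,P@Rk.T+o)))
cv2.imwrite("pics/v5.png",np.hstack(out))
E
```

```text
w3 back [[286.0, 270.0], [450.0, 270.0], [324.0, 252.0], [408.0, 252.0]]
tcp,ydir [[369.0, 372.0], [375.0, 297.0]]
top turner [[227.0, 127.0], [165.0, 108.0], [246.0, 22.0], [180.0, 3.0], [224.0, -79.0]]
top rack [[85.0, 84.0], [261.0, 136.0], [69.0, 121.0], [247.0, 175.0]]
side turner [[180.0, 78.0], [130.0, 93.0], [148.0, -19.0], [97.0, -5.0], [97.0, -102.0]]
side rack [[51.0, 166.0], [200.0, 120.0], [62.0, 180.0], [213.0, 133.0]]
```

View pics/v5.png

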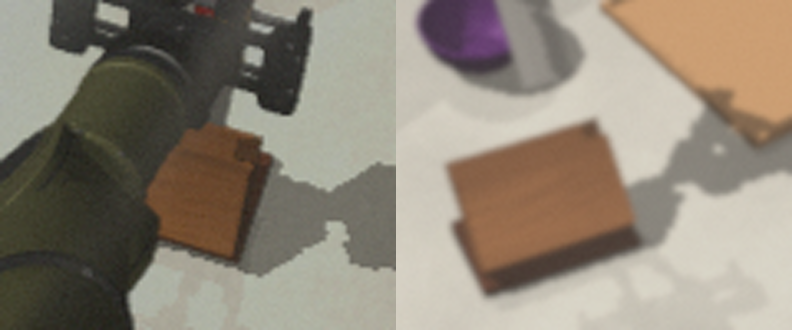

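Side view: the rack lip corners at (51,162) and (202,120) match my model to about 1 mm, and the blade tip is near (131–184, 75–93). In the wrist view the blade is yawed about 1.2° in the hand, so I'll compensate. I'll approach just above the lip and check again.

```bash
cat >> h.py <<'E'
def tgt(tipx,yslot,under,psi=1.2,**k):
    p,Rm=tcp_for(tipx,yslot,under,**k); return p,Rm@R.from_euler("z",-psi,degrees=True).as_matrix()
E
python3 - <<'E'
from h import *
from plant import r
st=r.get_state();print(st["clock"])
delta(st,*tgt(.03,-.037,.012))
E
```

```text
7.15
shift [0.214 0.009 0.192] turn [-0.001 -0.003 -0.014]
```

```bash

python3 -m pendant '[0,0.21,0.01,0.1,0,-0.003,-0.014, 0,0.21,0.01,0.19,0,-0.003,-0.014, 0,0.21,0.01,0.19,0,-0.003,-0.014, 0,0.21,0.01,0.19,0,-0.003,-0.014, 0,0.21,0.01,0.19,0,-0.003,-0.014]'
cat > look.py <<'E'
import sys
from h import *
from plant import r
name,psi=sys.argv[1],float(sys.argv[2])
s=r.snapshot("side"); st=r.get_state(); np.savez(f"pics/{name}.npz",**s)
x0,y0,k=190,180,7
im=cv2.resize(s["img"][y0:y0+85,x0:x0+110,::-1],None,fx=k,fy=k,interpolation=cv2.INTER_CUBIC)
T=R.from_quat(st["eef_rot"]).as_matrix()@R.from_euler("z",psi,degrees=True).as_matrix()@np.diag([1,-1,-1.])
og=st["tool_pos"]-T@np.array([-.020,0,.004])
Rk,o=rackpose(C["x"],C["y"],C["z"],np.radians(C["yaw"]))
def dr(P,T,o,c):
    q=((proj(s,np.array(P)/1e3@T.T+o)-[x0,y0]+.5)*k).astype(int); cv2.polylines(im,[q.reshape(-1,1,2)],True,c,1)
dr([[120,27,3],[120,-27,3],[16,-27,3],[16,27,3]],T,og,(255,255,0))
dr([[20,81,-12],[20,-81,-12],[20,-81,0],[20,81,0]],Rk,o,(0,255,0))
dr([[0,81,20],[0,-81,20],[0,-81,8],[0,81,8]],Rk,o,(0,0,255))
cv2.imwrite(f"pics/{name}.png",im)
tip=Rk.T@(og+T@np.array([.12,0,0])-o)*1e3;print("clock",st["clock"],"tip in rack mm",tip.round(1),"F",st["contact_force"].round(1),"op",st["opening"])
E
python3 look.py s2 1.2
```

```text
clock: 7.65
tool_pos: [0.6246, 0.0942, 0.2049]
eef_rot: [0.134, 0.929, -0.055, 0.34]
contact_force: [0.3, 0.7, -1.5]
opening: 0.268
finger_force: 49.6
clock 7.7 tip in rack mm [ 33.5 -35.4  13. ] F [ 0.1 -0.5 -1.5] op 0.26570497595935766
```

View pics/s2.png

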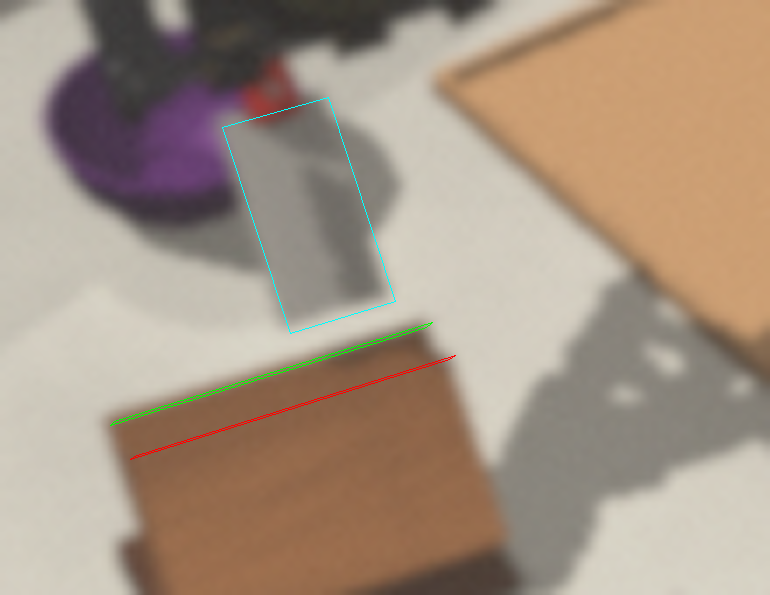

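Side view: the blade tip (285,325)–(383,300) and rack lip (107,420)–(425,325) both sit about 5 px left of the overlay, so they are aligned relative to each other to about 1 mm. I'll lower to the mouth.

```bash
python3 - <<'E'
from h import *
from plant import r
st=r.get_state()
delta(st,*tgt(.028,-.037,.003));delta(st,*tgt(-.02,-.037,.003))
E
```

```text
shift [ 0.037 -0.006  0.071] turn [ 0.001  0.003 -0.003]
shift [ 0.357 -0.001  0.069] turn [ 0.001  0.003 -0.003]
```

```bash

python3 -m pendant '[0,0.04,-0.006,0.07,0,0.003,0, 0,0.04,-0.006,0.07,0,0.003,0, 0,0.04,-0.006,0.07,0,0.003,0, 0,0.04,-0.006,0.07,0,0.003,0]'
python3 -m pendant '[0,0.06,0,0,0,0,0, 0,0.12,0,0,0,0,0, 0,0.18,0,0,0,0,0, 0,0.24,0,0,0,0,0]'
python3 - <<'E'
from h import *
from plant import r
st=r.get_state();print(st["clock"],st["contact_force"],st["moment"])
delta(st,*tgt(-.008,-.037,.003));delta(st,*tgt(-.03,-.037,.003))
E
```

```text
clock: 8.1
tool_pos: [0.6264, 0.0938, 0.193]
eef_rot: [0.134, 0.93, -0.054, 0.338]
contact_force: [-0.8, 0.2, -0.8]
opening: 0.267
finger_force: 49.6
clock: 8.5
tool_pos: [0.5998, 0.1016, 0.1697]
eef_rot: [0.134, 0.93, -0.054, 0.338]
contact_force: [-0.4, -0.5, -1.1]
opening: 0.269
finger_force: 49.6
8.5 [-0.36615029 -0.46401089 -1.0678524 ] [ 0.25939692  0.7207917  -0.06921648]
shift [-0.007 -0.002  0.001] turn [ 0.001  0.    -0.002]
shift [0.14  0.001 0.001] turn [ 0.001  0.    -0.002]
```

```bash

python3 -m pendant '[0,0.05,0,0,0,0,0, 0,0.1,0,0,0,0,0, 0,0.13,0,0,0,0,0, 0,0.13,0,0,0,0,0]'
python3 -m pendant '[0,0.04,0,0,0,0,0, 0,0.08,0,0,0,0,0, 0,0.11,0,0,0,0,0, 0,0.11,0,0,0,0,0]'
python3 - <<'E'
from h import *
from plant import r
st=r.get_state();print(st["clock"],R.from_quat(st["eef_rot"]).inv().apply(st["contact_force"]))
delta(st,*tgt(-.045,-.037,.003))
E
```

```text
clock: 8.9
tool_pos: [0.5849, 0.1057, 0.1562]
eef_rot: [0.133, 0.931, -0.054, 0.337]
contact_force: [0.9, -0.2, -1.8]
opening: 0.269
finger_force: 49.6
clock: 9.3
tool_pos: [0.5725, 0.1092, 0.1454]
eef_rot: [0.133, 0.931, -0.054, 0.337]
contact_force: [0.0, 0.7, -1.0]
opening: 0.264
finger_force: 49.6
9.3 [0.80617994 0.68339985 0.6705639 ]
shift [-0.009  0.004 -0.002] turn [ 0.001 -0.001 -0.001]
```

No resistance at 46 mm, which is past the 35 mm plug depth, so the right slot is free. Pushing home.

```bash

python3 -m pendant '[0,0.04,0,0,0,0,0, 0,0.08,0,0,0,0,0, 0,0.12,0,0,0,0,0, 0,0.16,0,0,0,0,0, 0,0.16,0,0,0,0,0]'
python3 -m pendant '[0,0.015,0,0,0,0,0, 0,0.03,0,0,0,0,0, 0,0.045,0,0,0,0,0, 0,0.045,0,0,0,0,0]'
python3 - <<'E'
from h import *
from plant import r
st=r.get_state();print(st["clock"],R.from_quat(st["eef_rot"]).inv().apply(st["contact_force"]))
delta(st,*tgt(-.075,-.037,.003))
E
```

```text
clock: 9.8
tool_pos: [0.5546, 0.1144, 0.1298]
eef_rot: [0.133, 0.931, -0.054, 0.336]
contact_force: [0.1, 0.8, -1.4]
opening: 0.268
finger_force: 49.6
clock: 10.2
tool_pos: [0.5505, 0.1155, 0.1263]
eef_rot: [0.134, 0.93, -0.054, 0.337]
contact_force: [-0.4, -0.3, -1.5]
opening: 0.269
finger_force: 49.6
10.2 [ 1.21385027 -0.35905262  0.98848653]
shift [-0.007  0.008 -0.001] turn [ 0.001 -0.    -0.002]
```

```bash

python3 -m pendant '[0,0.01,0,0,0,0,0, 0,0.015,0,0,0,0,0, 0,0.015,0,0,0,0,0]'
python3 -m pendant '[0,0.01,0,0,0,0,0, 0,0.015,0,0,0,0,0, 0,0.015,0,0,0,0,0]'
```

```text
clock: 10.5
tool_pos: [0.5506, 0.1153, 0.1261]
eef_rot: [0.134, 0.929, -0.054, 0.339]
contact_force: [5.2, -2.7, 4.8]
opening: 0.267
finger_force: 49.6
clock: 10.8
tool_pos: [0.5506, 0.1152, 0.126]
eef_rot: [0.135, 0.928, -0.055, 0.342]
contact_force: [6.5, -2.6, 8.3]
opening: 0.268
finger_force: 49.6
```

Firm stop at the modelled 75 mm depth. I'll settle onto the slot floor, open and back straight off.

```bash

python3 -m pendant '[0,0,0,0.006,0,0,0, 0,0,0,0.012,0,0,0, 0,0,0,0.012,0,0,0]'
python3 -m pendant '[0.3,0,0,0,0,0,0, 0.4,0,0,0,0,0,0, 0.5,0,0,0,0,0,0, 0.55,0,0,0,0,0,0, 0.55,0,0,0,0,0,0]'
python3 -m pendant '[0.55,0,0,-0.05,0,0,0, 0.55,0,0,-0.15,0,0,0, 0.55,0,0,-0.35,0,0,0, 0.55,0,0,-0.6,0,0,0, 0.55,0,0,-0.9,0,0,0, 0.55,0,0,-0.9,0,0,0, 0.55,0,0,-0.9,0,0,0, 0.55,0,0,-0.9,0,0,0]'
python3 - <<'E'
from h import *
from plant import r
Rk,o=rackpose(C["x"],C["y"],C["z"],np.radians(C["yaw"]));T=Rk@np.diag([-1,-1,1.]);og=o+Rk@np.array([.045,-.037,0])
ims=[]
for n in ["wrist","side"]:
    s=r.snapshot(n);im=np.ascontiguousarray(s["img"][:,:,::-1]);P=np.array([[120,27,3],[120,-27,3],[25,12,20],[25,-12,20],[-75,12,20],[-75,-12,20],[25,27,3],[25,-27,3]])/1e3
    q=proj(s,P@T.T+og)
    if n=="side":
        im=cv2.resize(im[170:275,190:330],None,fx=4,fy=4,interpolation=cv2.INTER_CUBIC);q=(q-[190,170]+.5)*4;im=im[:,:394]
    else: im=cv2.resize(im,(400,300));q=q*400/560
    for p in q: cv2.circle(im,(int(p[0]),int(p[1])),2,(0,255,255),-1)
    ims.append(cv2.copyMakeBorder(im,0,420-im.shape[0],0,0,cv2.BORDER_CONSTANT))
cv2.imwrite("pics/v6.png",np.hstack(ims))
E
```

```text
clock: 11.1
tool_pos: [0.5517, 0.1152, 0.1247]
eef_rot: [0.135, 0.928, -0.054, 0.342]
contact_force: [6.5, -2.3, 10.8]
opening: 0.266
finger_force: 49.8
clock: 11.6
tool_pos: [0.5479, 0.1162, 0.1217]
eef_rot: [0.133, 0.931, -0.054, 0.337]
contact_force: [0.0, -0.2, -0.4]
opening: 0.547
finger_force: 0.0
clock: 12.4
tool_pos: [0.4658, 0.1416, 0.2254]
eef_rot: [0.134, 0.93, -0.054, 0.337]
contact_force: [-0.3, -0.6, 0.6]
opening: 0.554
finger_force: 0.0
```

View pics/v6.png

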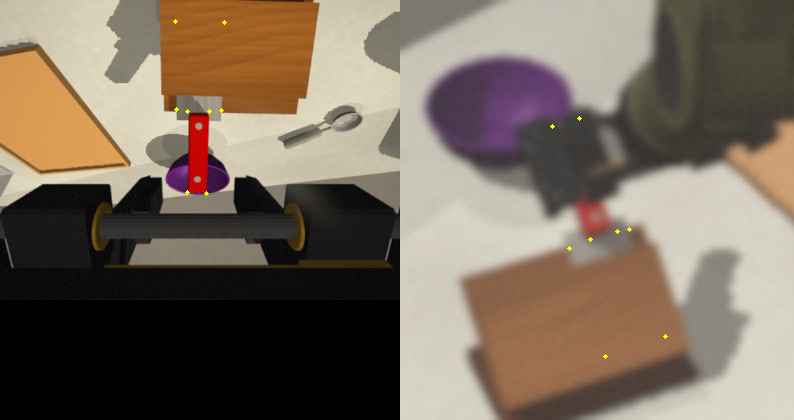

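The turner sits home in the right slot. In the wrist view the handle front at row 113 and butt at row 193 match the predicted home positions (111 and 193), and the gripper is clear. Handing in.

```bash
python3 -c "
from plant import r
print(r.finish_job())"
```

```text
the job is handed in; nothing more can be done
None
```

The red-handled turner is fully home in the right slot of the brown block and released with the gripper clear; I handed the job in at about 12.5 s, having met no plug.

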